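# Fit the vial carrier on the mixer's pins and load a vial

## Robot

A 6-joint arm with a two-finger parallel gripper is mounted at the origin on the work surface. World frame = base frame: x ahead of the robot, y to its left, z up, the work surface at z = 0. Lengths are in m, angles in rad, forces in N, time in s.
With the tool pointing down it reaches from about 0.35 to 0.875 m from the base axis. Payload 4.2 kg.
Tool frame: the origin (TCP) lies on the centre line of the jaws, within the pads' length; the fingertips stand manip.tip_extent ahead of it and the grasp point (between the pads) lies 11 mm behind it (manip.tip_extent is the distance from the TCP to the fingertips, in m); z points along the fingers, y is the direction in which the jaws open and shut (so a half turn about z gives the same grasp; the last joint's range is limited). The gripper opens to 85 mm and grips with 20 to 120 N. Pads are 22 mm wide; open, the fingers measure 114 mm over their backs; the gripper's body (76 mm by 85 mm) begins 54 mm behind the grasp point. The pads swing forward as they close: fully open they stand 13 mm farther back than shut.
Start: joints at [1.483, 0.385, 0.008, 0, -1.194, -0.259], TCP at [0.212, 0.588, 0.239] pointing down, gripper open.
Joint ranges: [-3.14, 3.14], [-1.21, 2.06], [-1.07, 1.41], [-3.16, 2.05], [-2.99, -0.16], [-3.1, 3.1]. Speed limits (rad/s): [2.79, 2.79, 3.14, 3.14, 3.14, 3.14].

## Interface

Orientations are given as a rotation vector (axis times angle).
In Python, from cell import readout, eyes, manip gives the robot as it stands.
- The arm moves only by the tool play_rows, never from a script. Its argument "plan" is a list of rows, each an object of numbers: "tx", "ty", "tz": the shift along the tool's x, y, z in m; "rx", "ry", "rz": the turn, a rotation vector about the tool's x, y, z in rad; "grip": the finger opening in m, from 0 to 0.0854. A call has 1 to 10 rows; each row shifts and turns the commanded pose from where the row before left it, along the tool's axes as they then stand; what a row does not reach is not made up. A row lasts 1/12 s, in which the tool goes at most 41.7 mm and 7.16 degrees, less where a joint would pass 70% of its speed; a pose out of reach is approached as far as the arm can. A call with a gripper value outside its range is refused whole. The fingers move at their own pace and stop on an object; "grip_force" is the grip in N (left out, the last holds). Time passes only in rows, so rows that do not move let the fingers close. It gives the time, the measured TCP pose, the force and the opening at its end, in the units of the state.
- readout.sense(): the state, without advancing time (a new reading comes with each control period).
- eyes.capture(name): name is "side" or "top" or "wrist"; returns a dict with "pixels" (420x560x3 uint8, red, green, blue), "fx", "fy", "cx", "cy" (pixels), "distortion" ([k1, k2, p1, p2, k3] as OpenCV has them; the pictures are not rectified), "pose" (4x4, takes a point from camera to world coordinates). Camera axes: x right, y down, z forward; pixel columns grow to the right and rows downward; lengths in m; the calibration is good to about 2 mm. A picture is of the moment at which its call begins. There is no depth.
- manip.job_done(): hands the job in, once; it reports no verdict.
The state is a dict: "time_s": time; "joint_positions": joint angles; "joint_vel": joint speeds; "effort": joint torques, N m; "tcp_pos": TCP position; "tool_rot": TCP orientation; "wrist_force": force on the tool from outside, world axes, zero at the start; "ft_torque": the same for the moment, N m; "finger_gap": opening from 0.0 (shut) to 1.0 (fully open).
Only numpy, scipy, OpenCV 4.12 (cv2) and the standard library are available. Lean on these libraries where they do the work, as an engineer would, in place of code of your own. Each camera call takes 0.05 s, during which the arm holds its last target. There are 200 camera calls.

## Task

Fit the blue vial carrier over both locating pins of the vial mixer and ease it down, without forcing it, until it sits fully home and flat on the platform. Then stand the yellow-capped vial upright in either cup of the carrier and let go. Leave the other two vials standing where they are.

Things in the scene. Friction and masses are not known exactly. Their poses are not given: they have to be found in the camera images.
- mixer: Bench-top orbital vial mixer, fixed. White housing x -110 to +70, y -115 to +115 mm, 66 mm high; control panel on its -x edge, up to 81 mm. Origin on the counter under the nominal platform centre; y along the row of pins, z up. On it a dark platform, 85 (x) x 205 (y) mm, top face 85 mm above the counter, with two brass pins. Rigid; over 60 N on any part would harm it.
- mixer_top (a point): Nominal centre of the platform's top face, fixed to the housing, axes as mixer. The platform last stopped somewhere on its orbit: its real centre, and both pins with it, stands up to 8 mm off this point in x and up to 8 mm in y. No reading tells this offset: find it by feel or by sight. It keeps its direction and, parked, does not yield to under 100 N.
- pin_tips (a point): Nominal point midway between the two pin tips (103 mm above the counter), fixed to the housing; the real one shares the platform's unknown offset. Upright brass pins, 8 mm diameter, 18 mm tall from the platform, the last 2 mm tapering to 6.8 mm; they stand at y = +78 and -78 mm from the platform's centre, along the mixer's y.
- carrier: Loose blue vial carrier, 0.25 to 0.4 kg. Plate 52 (x) x 190 (y) x 6 mm, through holes 10 mm diameter at y = +78 and -78 mm. Black handle in its middle, 12 (x) x 30 (y) mm, top 52 mm above the underside: pinch it across its x faces at 40 to 45 mm. Two white cups at y = +41, -41 mm, 41 mm outside, rims at 22 mm. Origin: centre of underside, z up. Fits the pins either way round.
- cup_a (a point): Centre of the floor of the cup at +y of the carrier (6 mm above its underside); 35 mm inside diameter, 16 mm deep.
- cup_b (a point): Centre of the floor of the cup at -y of the carrier (6 mm above its underside); 35 mm inside diameter, 16 mm deep.
- vial_yellow: Glass vial of powder with a yellow flip-off cap and yellow stripe on the label, 30 mm diameter, 58 mm tall (glass body up to 40 mm, then a neck and a 23 mm wide cap), 40 g, loose, upright on the counter. Origin: centre of its underside, z up.
- vial_grey: Grey-capped vial: same size and shape, grey flip-off cap and label stripe; a bystander, leave it standing where it is. Origin: centre of its underside.
- vial_blue: Blue-capped vial: same size and shape, blue flip-off cap and label stripe; a bystander, leave it standing where it is. Origin: centre of its underside.

How it is judged:
By the outcome, as a careful person would: the job done as asked, in the order asked, and still so for the second after the job is handed in, with the robot touching nothing.
It also fails if it takes over 72 s, if anything falls off the work surface, if the arm or the gripper's body presses on something with over 40 N, if the wrist force passes 120 N, or if a joint passes its speed limit or range.

## Working session

There is one attempt and no reset: what is moved stays moved. The work goes in short steps, Python scripts to look and compute and a tool call to move; the robot and the scene stay as the last step left them, time stands still between calls to the robot, and variables do not carry over. Pictures are saved under pics/ and viewed, about 8 in all and at most 12, crops included, and the job is handed in when it is done.

Besides the shell and the picture viewer there is one more tool, called after "Emit:" in YAML: its name, and indented under it one key for each argument. play_rows: Moves the arm, as the interface text tells. Its arguments: {"type":"object","properties":{"plan":{"type":"array"},"grip_force":{"type":"number"}},"required":["plan"]}

```bash
mkdir -p pics; ls
cat > h.py <<'E'
import numpy as np, cv2
from cell import readout, eyes, manip
def cap(name,fn=None):
    c=eyes.capture(name)
    if fn: cv2.imwrite('pics/'+fn,c['pixels'][:,:,::-1])
    return c
def K(c): return np.array([[c['fx'],0,c['cx']],[0,c['fy'],c['cy']],[0,0,1.]])
def ray(c,uv):
    p=cv2.undistortPoints(np.array([[uv]],float),K(c),np.array(c['distortion'],float))[0,0]
    T=np.array(c['pose']); d=T[:3,:3]@np.array([p[0],p[1],1]); return T[:3,3],d
def onz(c,uv,z):
    o,d=ray(c,uv); return o+d*(z-o[2])/d[2]
def proj(c,P):
    T=np.linalg.inv(np.array(c['pose'])); r,_=cv2.Rodrigues(T[:3,:3])
    return cv2.projectPoints(np.array(P,float).reshape(-1,3),r,T[:3,3],K(c),np.array(c['distortion'],float))[0][:,0]
E
python3 - <<'E'
from h import *
print(readout.sense(), manip.tip_extent)
ims=[]
for n in ['side','top','wrist']:
    c=cap(n,n+'0.png'); np.save('pics/'+n+'0.npy',c,allow_pickle=True); print(n,np.array(c['pose']).round(3).tolist(),c['fx'],c['distortion'])
E
```

```text
pics
{'time_s': 0.0, 'joint_positions': array([ 1.48257002e+00,  3.85582192e-01,  6.58832499e-03, -5.15426352e-04,
       -1.19399592e+00, -2.58600414e-01]), 'joint_vel': array([ 0.00081586, -0.00219819,  0.00146278,  0.00167902, -0.00153863,
        0.00238211]), 'effort': array([ 1.83671714e-04, -3.92286837e+01,  1.88403797e+01,  4.18612093e+00,
       -4.70003040e-03,  1.36151741e-06]), 'tcp_pos': array([0.21222979, 0.58724425, 0.23818898]), 'tool_rot': array([ 3.09222919e+00, -5.41977608e-01, -4.56297294e-04]), 'wrist_force': array([-0.00765146, -0.131196  ,  0.06276731]), 'ft_torque': array([-0.04106287, -0.00871693,  0.04135359]), 'finger_gap': 1.000542886891527} 0.008
side [[0.902, -0.235, 0.363, 0.222], [-0.432, -0.439, 0.788, -0.673], [-0.025, -0.867, -0.498, 0.515], [0.0, 0.0, 0.0, 1.0]] 522.358206344712 [0.04759257 0.         0.         0.         0.        ]
top [[0.002, -0.991, 0.132, 0.453], [-1.0, -0.003, -0.003, 0.027], [0.003, -0.132, -0.991, 0.853], [0.0, 0.0, 0.0, 1.0]] 394.2099027681678 [-0.04362376  0.          0.          0.          0.        ]
wrist [[-0.339, -0.889, -0.309, 0.292], [-0.941, 0.321, 0.109, 0.559], [0.002, 0.328, -0.945, 0.372], [0.0, 0.0, 0.0, 1.0]] 307.85449946182723 [-0.02167286  0.          0.          0.          0.        ]
```

View pics/side0.png

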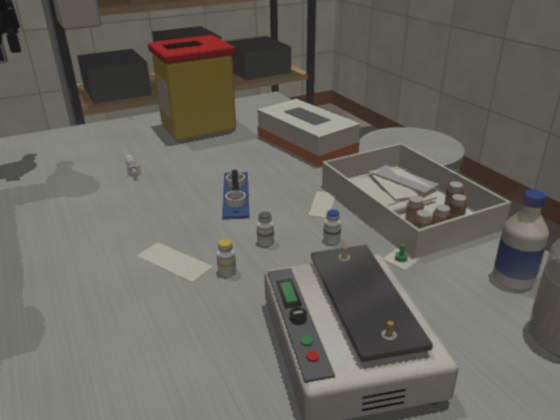

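View pics/top0.png

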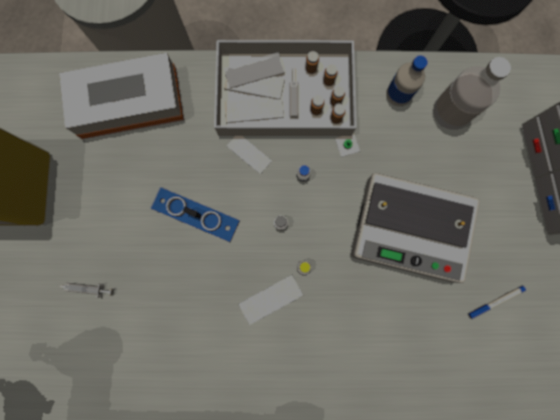

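Side view: yellow vial near (227,258), carrier near (235,195), pins near (344,255) and (390,332). Top view: carrier near (195,214), yellow cap (305,267), pins near (382,205) and (460,224).

```bash
cat > m.py <<'E'
from h import *
def load(n): return np.load('pics/'+n+'0.npy',allow_pickle=True).item()
def blobs(c,box,cond,mn=6):
    u0,v0,u1,v1=box; p=c['pixels'][v0:v1,u0:u1]
    hsv=cv2.cvtColor(p,cv2.COLOR_RGB2HSV).astype(int); m=cond(hsv[...,0],hsv[...,1],hsv[...,2]).astype(np.uint8)
    n,l,s,ce=cv2.connectedComponentsWithStats(m)
    return sorted([(int(s[i,4]),(ce[i]+[u0,v0]).round(2).tolist(),s[i,:4].tolist()) for i in range(1,n) if s[i,4]>=mn],reverse=True)[:5]
E
python3 - <<'E'
from m import *
t=load('top'); s=load('side')
ye=lambda h,S,v:(h>18)&(h<36)&(S>110)&(v>70)
br=lambda h,S,v:(h>8)&(h<28)&(S>80)&(v>60)
bl=lambda h,S,v:(h>100)&(h<125)&(S>110)&(v>40)
gr=lambda h,S,v:(v<60)&(S<90)
print('Y top',blobs(t,(285,250,325,285),ye)); print('Y side',blobs(s,(205,230,250,285),ye))
print('pin top',blobs(t,(370,190,475,240),br,2)); print('pin side',blobs(s,(330,240,400,345),br,2))
print('car top',blobs(t,(140,175,250,250),bl,30)); print('car side',blobs(s,(210,160,260,225),bl,30))
print('hand top',blobs(t,(170,195,220,235),gr)); print('hand side',blobs(s,(220,160,250,200),gr))
a=t['pixels'][170:255,140:250,::-1]; b=t['pixels'][170:285,350:480,::-1]; d=s['pixels'][230:370,255:445,::-1]; e=s['pixels'][160:225,205:265,::-1]
H=lambda x:cv2.resize(x,(400,300))
cv2.imwrite('pics/crop1.png',np.vstack([np.hstack([H(a),H(b)]),np.hstack([H(e),H(d)])]))
E
```

```text
Y top [(82, [304.5, 267.0], [15, 12, 10, 11])]
Y side [(77, [224.56, 242.86], [14, 9, 12, 8])]
pin top [(21, [462.29, 222.71], [90, 31, 6, 5]), (16, [384.19, 203.62], [12, 12, 5, 4])]
pin side [(88, [389.57, 327.49], [57, 81, 7, 15]), (9, [344.33, 246.89], [13, 6, 4, 3])]
car top [(881, [196.17, 216.9], [12, 13, 87, 53]), (190, [196.36, 206.49], [42, 22, 32, 18]), (146, [210.64, 220.64], [64, 39, 14, 14]), (139, [176.18, 206.11], [30, 25, 14, 13])]
car side [(308, [236.94, 206.08], [13, 13, 26, 44]), (41, [226.27, 188.15], [14, 21, 8, 13])]
hand top [(82, [191.12, 212.1], [14, 12, 17, 11])]
hand side [(101, [234.58, 180.12], [12, 11, 7, 19])]
```

View pics/crop1.png

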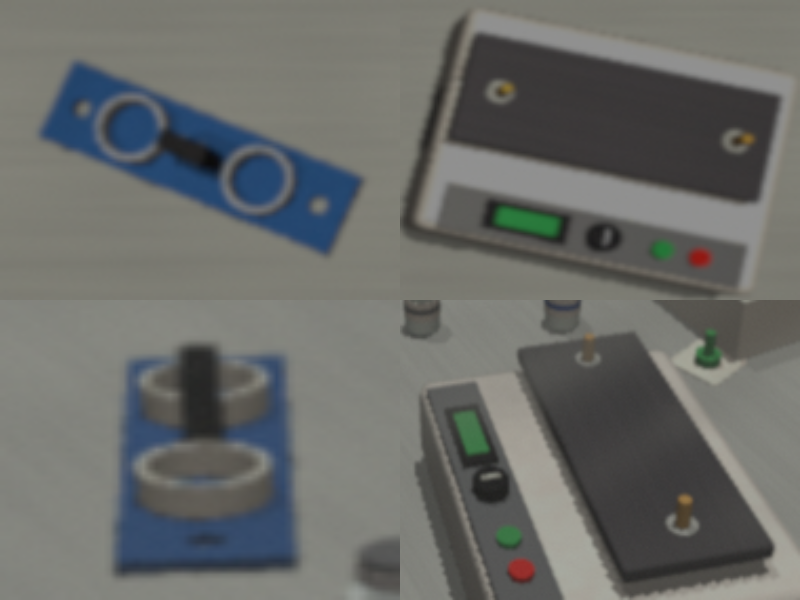

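Crop: carrier flat, holes at about top (163.1,200.6) and (227.7,228.1), handle mid; pins with white collars at top (382.8,204.9) and (459.2,224.0), tips offset outward.

```bash
cat > n.py <<'E'
from m import *
def pair(c,a,b,z):
    A=onz(c,a,z);B=onz(c,b,z); d=A-B
    print('mid',((A+B)/2).round(4),'len',round(float(np.linalg.norm(d)),4),'yaw',round(float(np.degrees(np.arctan2(-d[0],d[1]))),2))
E
python3 - <<'E'
from n import *
t=load('top'); s=load('side')
pair(t,(163.1,200.6),(227.7,228.1),.006)
p=t['pixels'];hsv=cv2.cvtColor(p,cv2.COLOR_RGB2HSV).astype(int)
def rect(box,m,z):
    u0,v0,u1,v1=box; k=np.zeros(m.shape,np.uint8);k[v0:v1,u0:u1]=m[v0:v1,u0:u1]
    cs,_=cv2.findContours(k,cv2.RETR_EXTERNAL,cv2.CHAIN_APPROX_NONE); c=max(cs,key=cv2.contourArea)
    P=np.array([onz(t,q[0],z)[:2] for q in c],np.float32)*1000
    print(cv2.minAreaRect(P))
rect((140,175,250,250),(hsv[...,0]>95)&(hsv[...,0]<130)&(hsv[...,1]>90),.006)
rect((355,175,480,250),cv2.morphologyEx((hsv[...,2]<85).astype(np.uint8),cv2.MORPH_OPEN,np.ones((5,5))),.085)
pair(t,(382.8,204.9),(459.2,224.),.085)
pair(t,(384.2,203.6),(462.3,222.7),.1025)
pair(s,(344.3,246.9),(389.9,322.),.102)
print('Y',onz(t,(304.5,267),.057),onz(s,(224.6,242.9),.056))
for uv in [(304,172),(281,223)]: print(onz(t,uv,.057))
o,d=ray(s,(234.6,172));print('hand',onz(s,(234.6,172),.052),onz(t,(191.1,212.1),.045))
E
```

```text
mid [0.5612 0.214  0.006 ] len 0.1546 yaw -22.75
((561.93408203125, 215.50253295898438), (188.49305725097656, 50.0577278137207), 67.4808578491211)
((551.028564453125, -245.67327880859375), (204.1962432861328, 84.80964660644531), 76.18981170654297)
mid [ 0.5519 -0.2492  0.085 ] len 0.1559 yaw -14.01
mid [ 0.5522 -0.2475  0.1025] len 0.1557 yaw -13.7
mid [ 0.5501 -0.2476  0.102 ] len 0.1545 yaw -13.64
Y [ 0.44880649 -0.01961932  0.057     ] [ 0.4466893  -0.02018263  0.056     ]
[ 0.64336845 -0.01959822  0.057     ]
[0.5372892  0.02766769 0.057     ]
hand [0.56076492 0.21494935 0.052     ] [0.56075729 0.21398101 0.045     ]
```

Emit:
play_rows:
  plan:
    - {"rz": 0.12,"grip": 0.0854}
    - {"rz": 0.12}
    - {"rz": 0.12}
    - {"rz": 0.12}
    - {"rz": 0.12}
    - {"rz": 0.12}
    - {"rz": 0.12}
    - {"rz": 0.12}
    - {"rz": 0.12}
    - {"rz": 0.12}

```text
schema error: expected keys tx, ty, tz, rx, ry, rz, grip
```

Emit:
play_rows:
  plan:
    - {"rz": 0.11}
    - {"rz": 0.11}
    - {"rz": 0.1}
    - {"rz": 0.1}
    - {"tx": 0.015,"ty": -0.033}
    - {"tx": 0.015,"ty": -0.033}
    - {"tx": 0.015,"ty": -0.033}
    - {"tx": 0.015,"ty": -0.033}
    - {"tx": 0.015,"ty": -0.033}
    - {"tx": 0.015,"ty": -0.033}

```text
schema error: expected keys tx, ty, tz, rx, ry, rz, grip
```

Emit:
play_rows:
  plan:
    - {"tx": 0.015,"ty": -0.033}
    - {"tx": 0.015,"ty": -0.033}
    - {"tx": 0.015,"ty": -0.033}
    - {"tx": 0.015,"ty": -0.033}
    - {"tx": 0.015,"ty": -0.033}
    - {"tx": 0.015,"ty": -0.033}
    - {"tx": 0.015,"ty": -0.033}
    - {}
    - {}
    - {}

```text
schema error: expected keys tx, ty, tz, rx, ry, rz, grip
```

```bash
cat >> n.py <<'E'
from scipy.spatial.transform import Rotation as R
def go(x,y,z,yawy):
    "yawy: wanted world yaw of tool y, deg. prints shift in present tool axes, and rz after"
    st=readout.sense(); M=R.from_rotvec(st['tool_rot']).as_matrix()
    cur=np.degrees(np.arctan2(M[1,1],M[0,1])); dz=(cur-yawy+180)%360-180
    print('pos',st['tcp_pos'].round(4),'axis',M[:,2].round(4),'yawy',round(cur,2),'gap',round(st['finger_gap'],3),'F',st['wrist_force'].round(1),'t',round(st['time_s'],2),'j6',round(st['joint_positions'][5],2))
    print('shift tool',(M.T@(np.array([x,y,z])-st['tcp_pos'])).round(4),'rz',round(np.radians(dz),4))
    M2=M@R.from_rotvec([0,0,np.radians(dz)]).as_matrix()
    print('if turned first',(M2.T@(np.array([x,y,z])-st['tcp_pos'])).round(4))
E
python3 - <<'E'
from n import *
go(.5615,.2145,.031,157.4)
c=cap('wrist','w1.png'); np.save('pics/w10.npy',c,allow_pickle=True)
print(proj(c,[[.5615,.2145,.052],[.5615+.03,.2145+.072,.006],[.5615-.03,.2145-.072,.006]]))
E
```

```text
pos [0.2123 0.5874 0.2385] axis [-4.0e-04 -1.6e-03 -1.0e+00] yawy -109.88 gap 0.998 F [-0.7  0.3  0.2] t 0.15 j6 -0.26
shift tool [0.4552 0.2316 0.2079] rz 1.6183
if turned first [ 0.2097 -0.4657  0.2079]
[[ 605.40790034 -428.30810243]
 [ 468.8694788  -371.061989  ]
 [ 644.87872626 -339.52955422]]
```

View pics/w1.png

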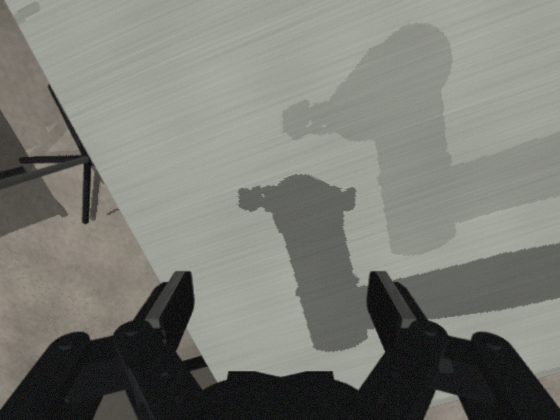

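All keys must be given in every row, so nothing moved; the wrist picture shows only the counter and the fingers at the start pose.

Emit:
play_rows:
  plan:
    - {"tx": 0,"ty": 0,"tz": 0,"rx": 0,"ry": 0,"rz": 0.12,"grip": 0.0854}
    - {"tx": 0,"ty": 0,"tz": 0,"rx": 0,"ry": 0,"rz": 0.12,"grip": 0.0854}
    - {"tx": 0,"ty": 0,"tz": 0,"rx": 0,"ry": 0,"rz": 0.12,"grip": 0.0854}
    - {"tx": 0,"ty": 0,"tz": 0,"rx": 0,"ry": 0,"rz": 0.12,"grip": 0.0854}
    - {"tx": 0,"ty": 0,"tz": 0,"rx": 0,"ry": 0,"rz": 0.12,"grip": 0.0854}
    - {"tx": 0,"ty": 0,"tz": 0,"rx": 0,"ry": 0,"rz": 0.12,"grip": 0.0854}
    - {"tx": 0,"ty": 0,"tz": 0,"rx": 0,"ry": 0,"rz": 0.12,"grip": 0.0854}
    - {"tx": 0,"ty": 0,"tz": 0,"rx": 0,"ry": 0,"rz": 0.12,"grip": 0.0854}
    - {"tx": 0,"ty": 0,"tz": 0,"rx": 0,"ry": 0,"rz": 0.12,"grip": 0.0854}
    - {"tx": 0,"ty": 0,"tz": 0,"rx": 0,"ry": 0,"rz": 0.12,"grip": 0.0854}

```text
time_s: 1.03
tcp_pos: [0.2123, 0.5876, 0.239]
tool_rot: [2.241, -2.201, 0.001]
wrist_force: [-1.1, 0.1, 0.6]
finger_gap: 1.0
```

Emit:
play_rows:
  plan:
    - {"tx": 0,"ty": 0,"tz": 0,"rx": 0,"ry": 0,"rz": 0.105,"grip": 0.0854}
    - {"tx": 0,"ty": 0,"tz": 0,"rx": 0,"ry": 0,"rz": 0.105,"grip": 0.0854}
    - {"tx": 0,"ty": 0,"tz": 0,"rx": 0,"ry": 0,"rz": 0.105,"grip": 0.0854}
    - {"tx": 0,"ty": 0,"tz": 0,"rx": 0,"ry": 0,"rz": 0.105,"grip": 0.0854}
    - {"tx": 0.015,"ty": -0.033,"tz": 0,"rx": 0,"ry": 0,"rz": 0,"grip": 0.0854}
    - {"tx": 0.015,"ty": -0.033,"tz": 0,"rx": 0,"ry": 0,"rz": 0,"grip": 0.0854}
    - {"tx": 0.015,"ty": -0.033,"tz": 0,"rx": 0,"ry": 0,"rz": 0,"grip": 0.0854}
    - {"tx": 0.015,"ty": -0.033,"tz": 0,"rx": 0,"ry": 0,"rz": 0,"grip": 0.0854}
    - {"tx": 0.015,"ty": -0.033,"tz": 0,"rx": 0,"ry": 0,"rz": 0,"grip": 0.0854}
    - {"tx": 0.015,"ty": -0.033,"tz": 0,"rx": 0,"ry": 0,"rz": 0,"grip": 0.0854}

```text
time_s: 1.87
tcp_pos: [0.3611, 0.4269, 0.2393]
tool_rot: [1.741, -2.615, 0.0]
wrist_force: [0.3, 0.5, -0.1]
finger_gap: 1.001
```

Emit:
play_rows:
  plan:
    - {"tx": 0.015,"ty": -0.033,"tz": 0,"rx": 0,"ry": 0,"rz": 0,"grip": 0.0854}
    - {"tx": 0.015,"ty": -0.033,"tz": 0,"rx": 0,"ry": 0,"rz": 0,"grip": 0.0854}
    - {"tx": 0.015,"ty": -0.033,"tz": 0,"rx": 0,"ry": 0,"rz": 0,"grip": 0.0854}
    - {"tx": 0.015,"ty": -0.033,"tz": 0,"rx": 0,"ry": 0,"rz": 0,"grip": 0.0854}
    - {"tx": 0.015,"ty": -0.033,"tz": 0,"rx": 0,"ry": 0,"rz": 0,"grip": 0.0854}
    - {"tx": 0.015,"ty": -0.033,"tz": 0,"rx": 0,"ry": 0,"rz": 0,"grip": 0.0854}
    - {"tx": 0.015,"ty": -0.033,"tz": 0,"rx": 0,"ry": 0,"rz": 0,"grip": 0.0854}
    - {"tx": 0.015,"ty": -0.033,"tz": 0,"rx": 0,"ry": 0,"rz": 0,"grip": 0.0854}
    - {"tx": 0,"ty": 0,"tz": 0,"rx": 0,"ry": 0,"rz": 0,"grip": 0.0854}
    - {"tx": 0,"ty": 0,"tz": 0,"rx": 0,"ry": 0,"rz": 0,"grip": 0.0854}

```text
time_s: 2.7
tcp_pos: [0.5585, 0.2141, 0.2386]
tool_rot: [1.736, -2.617, -0.0]
wrist_force: [-0.5, 0.2, 0.9]
finger_gap: 1.001
```

Run:
```python
from n import *
go(.5615,.2145,.031,157.4)
c=cap('wrist','w2.png'); np.save('pics/w20.npy',c,allow_pickle=True)
hsv=cv2.cvtColor(c['pixels'],cv2.COLOR_RGB2HSV).astype(int)
m=((hsv[...,0]>95)&(hsv[...,0]<130)&(hsv[...,1]>90)).astype(np.uint8)
cs,_=cv2.findContours(m,cv2.RETR_EXTERNAL,cv2.CHAIN_APPROX_NONE); k=max(cs,key=cv2.contourArea)
print(cv2.boundingRect(k)); print(cv2.minAreaRect(np.array([onz(c,q[0],.006)[:2] for q in k],np.float32)*1000))
print(proj(c,[[.5615,.2145,.052],[.5615+.03,.2145+.072,.006],[.5615-.03,.2145-.072,.006]]))
```

```text
pos [0.5585 0.2141 0.2386] axis [-1.1e-03 -5.0e-04 -1.0e+00] yawy 157.1 gap 1.001 F [-0.5  0.2  0.9] t 2.7 j6 -1.04
shift tool [-0.0018 -0.0028  0.2076] rz -0.0053
if turned first [-0.0017 -0.0028  0.2076]
(255, 97, 46, 153)
((562.340576171875, 215.8349609375), (188.943115234375, 51.298255920410156), 67.41600799560547)
[[277.86351871 187.6856635 ]
 [278.47352801 236.49731471]
 [277.73646619 110.7743659 ]]
```

View pics/w2.png

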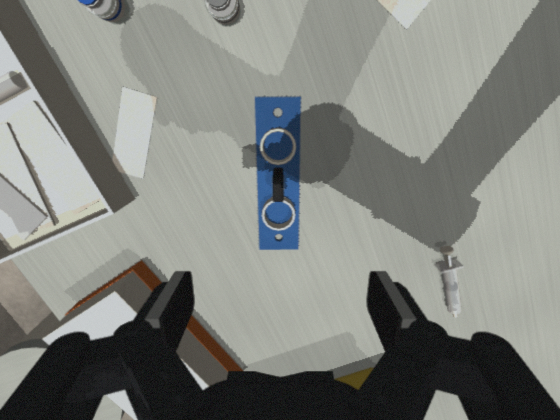

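Wrist view: carrier is straight between the jaws, holes at (278,113) and (278.5,237), agreeing with the other views to about 1 mm. I'm descending and gripping.

Emit:
play_rows:
  plan:
    - {"tx": -0.0025,"ty": -0.003,"tz": 0.03,"rx": 0,"ry": 0,"rz": -0.005,"grip": 0.0854}
    - {"tx": 0,"ty": 0,"tz": 0.03,"rx": 0,"ry": 0,"rz": 0,"grip": 0.07}
    - {"tx": 0,"ty": 0,"tz": 0.03,"rx": 0,"ry": 0,"rz": 0,"grip": 0.06}
    - {"tx": 0,"ty": 0,"tz": 0.03,"rx": 0,"ry": 0,"rz": 0,"grip": 0.05}
    - {"tx": 0,"ty": 0,"tz": 0.03,"rx": 0,"ry": 0,"rz": 0,"grip": 0.05}
    - {"tx": 0,"ty": 0,"tz": 0.02,"rx": 0,"ry": 0,"rz": 0,"grip": 0.05}
    - {"tx": 0,"ty": 0,"tz": 0.02,"rx": 0,"ry": 0,"rz": 0,"grip": 0.05}
    - {"tx": 0,"ty": 0,"tz": 0.01,"rx": 0,"ry": 0,"rz": 0,"grip": 0.05}
    - {"tx": 0,"ty": 0,"tz": 0.0075,"rx": 0,"ry": 0,"rz": 0,"grip": 0.05}
    - {"tx": 0,"ty": 0,"tz": 0,"rx": 0,"ry": 0,"rz": 0,"grip": 0.05}

```text
time_s: 3.58
tcp_pos: [0.5604, 0.2174, 0.0307]
tool_rot: [1.748, -2.608, -0.0]
wrist_force: [-0.5, 0.1, -0.4]
finger_gap: 0.582
```

Emit:
play_rows:
  plan:
    - {"tx": 0,"ty": 0,"tz": 0,"rx": 0,"ry": 0,"rz": 0,"grip": 0.03}
    - {"tx": 0,"ty": 0,"tz": 0,"rx": 0,"ry": 0,"rz": 0,"grip": 0.02}
    - {"tx": 0,"ty": 0,"tz": 0,"rx": 0,"ry": 0,"rz": 0,"grip": 0.014}
    - {"tx": 0,"ty": 0,"tz": 0,"rx": 0,"ry": 0,"rz": 0,"grip": 0.005}
    - {"tx": 0,"ty": 0,"tz": 0,"rx": 0,"ry": 0,"rz": 0,"grip": 0.005}
    - {"tx": 0,"ty": 0,"tz": 0,"rx": 0,"ry": 0,"rz": 0,"grip": 0.005}
    - {"tx": 0,"ty": 0,"tz": 0,"rx": 0,"ry": 0,"rz": 0,"grip": 0.005}
    - {"tx": 0,"ty": 0,"tz": 0,"rx": 0,"ry": 0,"rz": 0,"grip": 0.005}
  grip_force: 45

```text
time_s: 4.25
tcp_pos: [0.5623, 0.2175, 0.0332]
tool_rot: [-1.747, 2.608, -0.0]
wrist_force: [0.5, -0.4, 5.5]
finger_gap: 0.131
```

Run:
```python
from n import *
go(.551,-.2477,.2,166.2)
```

```text
pos [0.5623 0.2175 0.0332] axis [ 0.0023  0.0012 -1.    ] yawy 157.62 gap 0.131 F [ 0.5 -0.4  5.5] t 4.25 j6 -1.03
shift tool [ 0.4341 -0.1669 -0.1674] rz -0.1497
if turned first [ 0.4542 -0.1003 -0.1674]
```

Emit:
play_rows:
  plan:
    - {"tx": 0,"ty": 0,"tz": -0.005,"rx": 0,"ry": 0,"rz": 0,"grip": 0.005}
    - {"tx": 0,"ty": 0,"tz": -0.01,"rx": 0,"ry": 0,"rz": 0,"grip": 0.005}
    - {"tx": 0,"ty": 0,"tz": -0.02,"rx": 0,"ry": 0,"rz": 0,"grip": 0.005}
    - {"tx": 0,"ty": 0,"tz": -0.025,"rx": 0,"ry": 0,"rz": 0,"grip": 0.005}
    - {"tx": 0,"ty": 0,"tz": -0.025,"rx": 0,"ry": 0,"rz": 0,"grip": 0.005}
    - {"tx": 0,"ty": 0,"tz": -0.025,"rx": 0,"ry": 0,"rz": 0,"grip": 0.005}
    - {"tx": 0,"ty": 0,"tz": -0.025,"rx": 0,"ry": 0,"rz": -0.05,"grip": 0.005}
    - {"tx": 0,"ty": 0,"tz": -0.02,"rx": 0,"ry": 0,"rz": -0.05,"grip": 0.005}
    - {"tx": 0,"ty": 0,"tz": 0,"rx": 0,"ry": 0,"rz": -0.05,"grip": 0.005}
    - {"tx": 0,"ty": 0,"tz": 0,"rx": 0,"ry": 0,"rz": 0,"grip": 0.005}
  grip_force: 60

```text
time_s: 5.08
tcp_pos: [0.5613, 0.217, 0.1884]
tool_rot: [-1.937, 2.47, 0.001]
wrist_force: [-0.6, -0.3, -2.3]
finger_gap: 0.131
```

Emit:
play_rows:
  plan:
    - {"tx": 0.015,"ty": -0.003,"tz": 0,"rx": 0,"ry": 0,"rz": 0,"grip": 0.005}
    - {"tx": 0.025,"ty": -0.005,"tz": 0,"rx": 0,"ry": 0,"rz": 0,"grip": 0.005}
    - {"tx": 0.03,"ty": -0.007,"tz": 0,"rx": 0,"ry": 0,"rz": 0,"grip": 0.005}
    - {"tx": 0.03,"ty": -0.007,"tz": 0,"rx": 0,"ry": 0,"rz": 0,"grip": 0.005}
    - {"tx": 0.03,"ty": -0.007,"tz": 0,"rx": 0,"ry": 0,"rz": 0,"grip": 0.005}
    - {"tx": 0.03,"ty": -0.007,"tz": 0,"rx": 0,"ry": 0,"rz": 0,"grip": 0.005}
    - {"tx": 0.03,"ty": -0.007,"tz": 0,"rx": 0,"ry": 0,"rz": 0,"grip": 0.005}
    - {"tx": 0.03,"ty": -0.007,"tz": 0,"rx": 0,"ry": 0,"rz": 0,"grip": 0.005}
    - {"tx": 0.03,"ty": -0.007,"tz": 0,"rx": 0,"ry": 0,"rz": 0,"grip": 0.005}
    - {"tx": 0.03,"ty": -0.007,"tz": 0,"rx": 0,"ry": 0,"rz": 0,"grip": 0.005}

```text
time_s: 5.92
tcp_pos: [0.5549, -0.0722, 0.1854]
tool_rot: [1.934, -2.472, -0.004]
wrist_force: [-0.1, 0.2, -2.4]
finger_gap: 0.127
```

Emit:
play_rows:
  plan:
    - {"tx": 0.03,"ty": -0.007,"tz": 0,"rx": 0,"ry": 0,"rz": 0,"grip": 0.005}
    - {"tx": 0.03,"ty": -0.007,"tz": 0,"rx": 0,"ry": 0,"rz": 0,"grip": 0.005}
    - {"tx": 0.03,"ty": -0.007,"tz": 0,"rx": 0,"ry": 0,"rz": 0,"grip": 0.005}
    - {"tx": 0.03,"ty": -0.007,"tz": 0,"rx": 0,"ry": 0,"rz": 0,"grip": 0.005}
    - {"tx": 0.025,"ty": -0.005,"tz": 0,"rx": 0,"ry": 0,"rz": 0,"grip": 0.005}
    - {"tx": 0.015,"ty": -0.003,"tz": 0,"rx": 0,"ry": 0,"rz": 0,"grip": 0.005}
    - {"tx": 0.01,"ty": -0.002,"tz": 0,"rx": 0,"ry": 0,"rz": 0,"grip": 0.005}
    - {"tx": 0,"ty": 0,"tz": 0,"rx": 0,"ry": 0,"rz": 0,"grip": 0.005}
    - {"tx": 0,"ty": 0,"tz": 0,"rx": 0,"ry": 0,"rz": 0,"grip": 0.005}
    - {"tx": 0,"ty": 0,"tz": 0,"rx": 0,"ry": 0,"rz": 0,"grip": 0.005}

```text
time_s: 6.75
tcp_pos: [0.5526, -0.2437, 0.1863]
tool_rot: [1.938, -2.472, -0.002]
wrist_force: [-0.4, -0.1, -3.1]
finger_gap: 0.128
```

Run:
```python
from n import *
go(.551,-.2477,.15,166.2)
print(readout.sense()['ft_torque'])
ims=[]
for n in ['side','wrist','top']:
    c=cap(n); np.save('pics/%s30.npy'%n,c,allow_pickle=True); ims.append(c['pixels'][:,:,::-1])
a=cv2.resize(ims[0][160:400,230:470],(400,400));b=cv2.resize(ims[1],(400,300));d=cv2.resize(ims[2][150:290,340:490],(400,373))
v=np.zeros((400,800,3),np.uint8);v[:,:400]=a;v[:373,400:]=d
cv2.imwrite('pics/v3.png',np.vstack([v[:,:],])); cv2.imwrite('pics/w3.png',ims[1])
```

```text
pos [ 0.5526 -0.2437  0.1863] axis [-1.3e-03  6.0e-04 -1.0e+00] yawy 166.2 gap 0.128 F [-0.4 -0.1 -3.1] t 6.75 j6 -0.09
shift tool [0.0043 0.0005 0.0363] rz -0.0001
if turned first [0.0043 0.0005 0.0363]
[0.0065901  0.01133869 0.03445973]
```

View pics/v3.png

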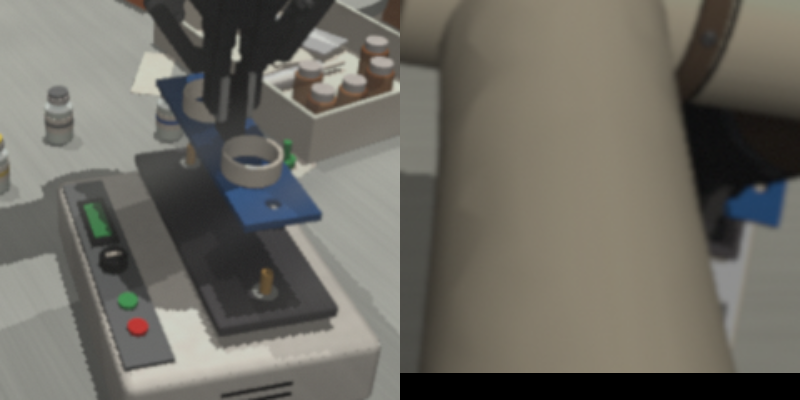

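Side crop: the carrier is held level; the near hole is at about side pixel (393.8,282.4), the near pin tip at (389.6,323). The arm hides the top view.

View pics/w3.png

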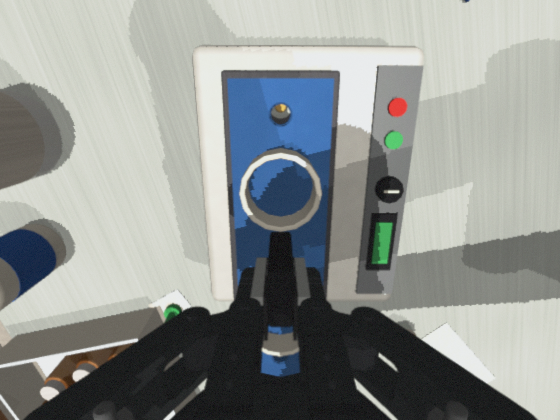

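Run:
```python
from n import *
s=np.load('pics/side30.npy',allow_pickle=True).item()
p=s['pixels'].astype(int)
# near hole: non-blue inside blue
dk=lambda h,S,v:(v<75)|(S<90)
print(blobs(s,(385,275,405,290),lambda h,S,v:~((h>100)&(h<125)&(S>110)),3))
print(p[277:290,386:402,2])
print(onz(s,(393.8,282.4),.159))
yh=np.array([np.sin(np.radians(13.8)),np.cos(np.radians(13.8))])
T=np.array([.5526,-.2437]); print('expected near hole',T-yh*.0802)
print('near pin: side',onz(s,(389.9,322),.102),'top',onz(load('top'),(462.3,222.7),.1025), onz(load('top'),(459.2,224.0),.085),'far',onz(s,(344.3,246.9),.102),onz(load('top'),(384.2,203.6),.1025))
```

```text
[(141, [397.1, 280.2], [4, 0, 16, 12])]
[[128 127 128 127 128 124 122 116 113 111 112 111 112 112 113 111]
 [126 126 125 124 120 119 116 113 111 109 109 110 111 110 113 112]
 [125 124 122 117 111 106 104 102  99  99 103 107 110 112 112 113]
 [126 124 118 105  94  88  88  87  86  88  92 101 108 114 112 111]
 [125 125 113  95  81  78  81  79  78  79  80  90 102 112 114 113]
 [127 124 116  97  81  76  84  88  87  80  76  79  94 110 120 118]
 [128 128 122 110  93  85  93 110 113 102  86  84  97 115 125 122]
 [127 127 126 119 114 102 104 124 134 126 111 105 115 123 127 126]
 [126 127 127 124 122 118 115 125 134 131 126 121 124 126 128 129]
 [126 127 126 125 126 124 122 127 127 128 127 127 127 127 129 127]
 [128 126 125 126 125 125 126 126 126 125 125 127 128 127 129 128]
 [126 126 125 125 126 127 127 126 125 127 126 126 128 128 128 129]
 [125 124 126 126 126 127 127 127 127 126 127 127 127 128 129 131]]
[ 0.53063127 -0.3229831   0.159     ]
expected near hole [ 0.53346962 -0.32158497]
near pin: side [ 0.53186901 -0.32267006  0.102     ] top [ 0.53370867 -0.32308447  0.1025    ] [ 0.53300294 -0.32484454  0.085     ] far [ 0.5682987  -0.17252078  0.102     ] [ 0.57059588 -0.17181855  0.1025    ]
```

```bash
cat > w.py <<'E'
from n import *
def holepin(c,ztop,box=None,save=None):
    "hole rim (plate top at ztop) and pin tip at .103 in wrist view; returns hole, pin"
    st=readout.sense()
    M=R.from_rotvec(st['tool_rot']).as_matrix(); t=st['tcp_pos']
    yh=np.array([np.sin(np.radians(13.8)),np.cos(np.radians(13.8)),0])
    g=np.array([t[0],t[1],ztop])-yh*.0802; u,v=proj(c,[g])[0]
    x0,y0=int(u)-22,int(v)-20; w,h=44,40
    hsv=cv2.cvtColor(c['pixels'],cv2.COLOR_RGB2HSV).astype(int)[y0:y0+h,x0:x0+w]
    blue=(hsv[...,0]>95)&(hsv[...,0]<130)&(hsv[...,1]>90)
    m=(~blue).astype(np.uint8); n,l,s,ce=cv2.connectedComponentsWithStats(m)
    print('nonblue',[(s[i].tolist(),ce[i].round(1).tolist()) for i in range(1,n) if s[i,4]>15], 'guess',u,v,'org',x0,y0)
    br=(hsv[...,0]>8)&(hsv[...,0]<32)&(hsv[...,1]>80)&(hsv[...,2]>60)
    n,l,s,ce=cv2.connectedComponentsWithStats(br.astype(np.uint8))
    print('brass',[(s[i].tolist(),ce[i].round(1).tolist()) for i in range(1,n) if s[i,4]>3])
    if save: cv2.imwrite('pics/'+save,cv2.resize(c['pixels'][y0:y0+h,x0:x0+w,::-1],None,fx=14,fy=14,interpolation=cv2.INTER_NEAREST))
E
python3 - <<'E'
from w import *
c=np.load('pics/wrist30.npy',allow_pickle=True).item()
holepin(c,.159,save='z3.png')
E
```

```text
nonblue [([13, 11, 20, 20, 304], [22.2, 20.2])] guess 280.2519870501686 113.14464944289462 org 258 93
brass [([17, 11, 11, 8, 65], [22.4, 14.8])]
```

View pics/z3.png

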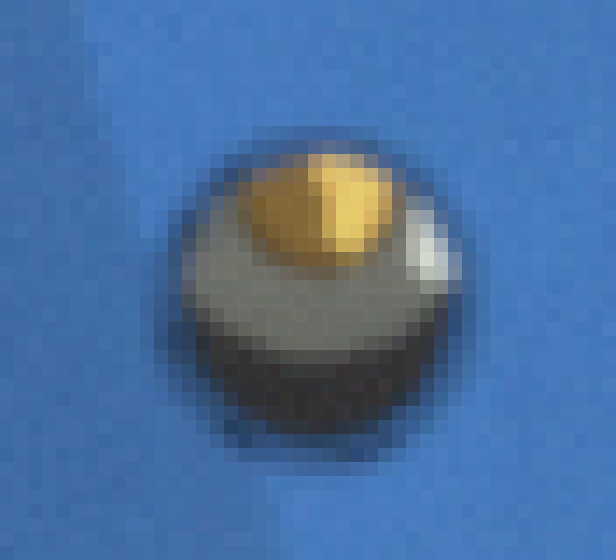

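Zoom: hole is a circle centred near (280.2,113.3), diameter about 20 px. The pin shows through it, centred in u at about 280.6, its lower edge at v≈112, its upper part hidden by the rim.

Run:
```python
from w import *
c=np.load('pics/wrist30.npy',allow_pickle=True).item()
a=np.linspace(0,2*np.pi,73)
def ring(P,r,z): return proj(c,np.c_[P[0]+r*np.cos(a),P[1]+r*np.sin(a),np.full(73,z)])
H=(ring(onz(c,(280.7,113.7),.159),.005,.159)); print('hole outline',H.min(0),H.max(0))
print('hole',onz(c,(280.7,113.7),.159),onz(c,(280.7,113.7),.153))
for P in [(.5337,-.3231),(.5319,-.3227)]:
    for r,z in [(.0034,.103),(.004,.101),(.004,.087)]:
        q=ring(P,r,z); print(P,z,q.min(0).round(1),q.max(0).round(1),proj(c,[[*P,z]])[0].round(1))
P=np.array([.5337,-.3231,.101]); q0=proj(c,[P])[0]
for d in ([.001,0,0],[0,.001,0]): print(d,proj(c,[P+d])[0]-q0)
```

```text
hole outline [270.74790178 103.22269719] [290.64748406 123.97071019]
hole [ 0.53379966 -0.32096015  0.159     ] [ 0.53383516 -0.32076662  0.153     ]
(0.5337, -0.3231) 0.103 [274.9 102.3] [285.  112.9] [279.9 107.6]
(0.5337, -0.3231) 0.101 [274.  101.3] [285.8 113.7] [279.9 107.6]
(0.5337, -0.3231) 0.087 [274.4 101.4] [285.5 113. ] [279.9 107.3]
(0.5319, -0.3227) 0.103 [277.6 102.2] [287.7 112.8] [282.7 107.5]
(0.5319, -0.3227) 0.101 [276.8 101.3] [288.5 113.6] [282.7 107.5]
(0.5319, -0.3227) 0.087 [277.  101.4] [288. 113.] [282.5 107.2]
[0.001, 0, 0] [-1.43111749  0.36583029]
[0, 0.001, 0] [0.34862996 1.49897967]
```

Emit:
play_rows:
  plan:
    - {"tx": 0.0034,"ty": 0,"tz": 0.01,"rx": 0,"ry": 0,"rz": 0,"grip": 0.005}
    - {"tx": 0,"ty": 0,"tz": 0.01,"rx": 0,"ry": 0,"rz": 0,"grip": 0.005}
    - {"tx": 0,"ty": 0,"tz": 0.01,"rx": 0,"ry": 0,"rz": 0,"grip": 0.005}
    - {"tx": 0,"ty": 0,"tz": 0.008,"rx": 0,"ry": 0,"rz": 0,"grip": 0.005}
    - {"tx": 0,"ty": 0,"tz": 0.005,"rx": 0,"ry": 0,"rz": 0,"grip": 0.005}
    - {"tx": 0,"ty": 0,"tz": 0,"rx": 0,"ry": 0,"rz": 0,"grip": 0.005}
    - {"tx": 0,"ty": 0,"tz": 0,"rx": 0,"ry": 0,"rz": 0,"grip": 0.005}
    - {"tx": 0,"ty": 0,"tz": 0,"rx": 0,"ry": 0,"rz": 0,"grip": 0.005}

```text
time_s: 7.57
tcp_pos: [0.5526, -0.2478, 0.1442]
tool_rot: [-1.938, 2.472, -0.001]
wrist_force: [0.7, 0.1, -2.5]
finger_gap: 0.131
```

Run:
```python
from w import *
go(.552,-.247,.1183,166.2)
c=cap('wrist','w4.png'); np.save('pics/wrist40.npy',c,allow_pickle=True)
s=cap('side'); np.save('pics/side40.npy',s,allow_pickle=True)
zt=readout.sense()['tcp_pos'][2]-.0332+.006; print(zt)
holepin(c,zt,save='z4.png')
a=cv2.imread('pics/z4.png')[:400]; b=cv2.resize(s['pixels'][220:350,310:440,::-1],(400,400),interpolation=cv2.INTER_CUBIC)
cv2.imwrite('pics/v4.png',np.hstack([cv2.resize(cv2.imread('pics/z4.png'),(400,364)),b[:364]]))
```

```text
pos [ 0.5526 -0.2478  0.1442] axis [ 8.e-04 -4.e-04 -1.e+00] yawy 166.2 gap 0.131 F [ 0.7  0.1 -2.5] t 7.57 j6 -0.09
shift tool [-0.0007  0.0008  0.0259] rz 0.0
if turned first [-0.0007  0.0008  0.0259]
0.11723855632337027
nonblue [([13, 12, 19, 20, 312], [22.1, 21.6])] guess 280.7612805037241 112.99931579984995 org 258 92
brass [([17, 16, 14, 15, 158], [23.7, 23.1])]
```

View pics/v4.png

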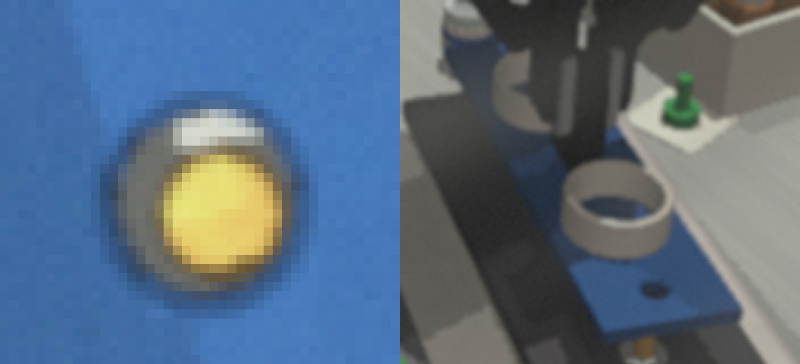

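Through-hole view: hole centre at about (280.2,113.5), the complete pin tip at (282.0,115.1), so about 1 mm of correction remains. Now computing.

Run:
```python
from w import *
c=np.load('pics/wrist40.npy',allow_pickle=True).item()
M=R.from_rotvec(readout.sense()['tool_rot']).as_matrix()
for zp in (.102,.103):
  for zt in (.1157,.1172):
    h=onz(c,(280.2,113.5),zt);p=onz(c,(282.,115.1),zp); print(h.round(4),p.round(4),'tool',(M.T@(p-h)).round(4))
h=onz(c,(280.2,113.5),.1172); print(np.linalg.norm(onz(c,(290.2,113.5),.1172)-h))
```

```text
[ 0.5338 -0.3255  0.1157] [ 0.5332 -0.324   0.102 ] tool [-0.0013  0.001   0.0137]
[ 0.5338 -0.3255  0.1172] [ 0.5332 -0.324   0.102 ] tool [-0.0013  0.001   0.0152]
[ 0.5338 -0.3255  0.1157] [ 0.5332 -0.324   0.103 ] tool [-0.0012  0.001   0.0127]
[ 0.5338 -0.3255  0.1172] [ 0.5332 -0.324   0.103 ] tool [-0.0013  0.001   0.0142]
0.005007057133532529
```

Emit:
play_rows:
  plan:
    - {"tx": -0.0013,"ty": 0.001,"tz": 0,"rx": 0,"ry": 0,"rz": 0,"grip": 0.005}
    - {"tx": 0,"ty": 0,"tz": 0.003,"rx": 0,"ry": 0,"rz": 0,"grip": 0.005}
    - {"tx": 0,"ty": 0,"tz": 0.002,"rx": 0,"ry": 0,"rz": 0,"grip": 0.005}
    - {"tx": 0,"ty": 0,"tz": 0.002,"rx": 0,"ry": 0,"rz": 0,"grip": 0.005}
    - {"tx": 0,"ty": 0,"tz": 0.001,"rx": 0,"ry": 0,"rz": 0,"grip": 0.005}
    - {"tx": 0,"ty": 0,"tz": 0,"rx": 0,"ry": 0,"rz": 0,"grip": 0.005}
    - {"tx": 0,"ty": 0,"tz": 0,"rx": 0,"ry": 0,"rz": 0,"grip": 0.005}

```text
time_s: 8.25
tcp_pos: [0.5515, -0.2462, 0.1357]
tool_rot: [1.938, -2.472, -0.0]
wrist_force: [1.3, 0.2, -2.8]
finger_gap: 0.125
```

Run:
```python
from w import *
go(.552,-.247,.1183,166.2); print(readout.sense()['ft_torque'].round(2))
c=cap('wrist','w5.png'); np.save('pics/wrist50.npy',c,allow_pickle=True)
holepin(c,readout.sense()['tcp_pos'][2]-.0272,save='z5.png')
```

```text
pos [ 0.5515 -0.2462  0.1357] axis [-2.e-04 -0.e+00 -1.e+00] yawy 166.2 gap 0.125 F [ 1.3  0.2 -2.8] t 8.25 j6 -0.09
shift tool [ 0.0007 -0.0006  0.0174] rz -0.0001
if turned first [ 0.0007 -0.0006  0.0174]
[-0.02  0.01  0.01]
nonblue [([13, 12, 20, 20, 316], [22.3, 21.7])] guess 280.4905880067314 112.91751937354174 org 258 92
brass [([14, 14, 15, 15, 177], [21.1, 21.0])]
```

Emit:
play_rows:
  plan:
    - {"tx": 0.0002,"ty": -0.0006,"tz": 0,"rx": 0,"ry": 0,"rz": 0,"grip": 0.005}
    - {"tx": 0,"ty": 0,"tz": 0.001,"rx": 0,"ry": 0,"rz": 0,"grip": 0.005}
    - {"tx": 0,"ty": 0,"tz": 0.001,"rx": 0,"ry": 0,"rz": 0,"grip": 0.005}
    - {"tx": 0,"ty": 0,"tz": 0.001,"rx": 0,"ry": 0,"rz": 0,"grip": 0.005}
    - {"tx": 0,"ty": 0,"tz": 0.001,"rx": 0,"ry": 0,"rz": 0,"grip": 0.005}
    - {"tx": 0,"ty": 0,"tz": 0,"rx": 0,"ry": 0,"rz": 0,"grip": 0.005}

```text
time_s: 8.8
tcp_pos: [0.5519, -0.2465, 0.1315]
tool_rot: [1.938, -2.472, -0.001]
wrist_force: [-0.0, -0.7, -3.4]
finger_gap: 0.128
```

Run:
```python
from w import *
go(.552,-.247,.1183,166.2); print(readout.sense()['ft_torque'].round(2))
c=cap('wrist','w6.png')
holepin(c,readout.sense()['tcp_pos'][2]-.0272,save='z6.png')
```

```text
pos [ 0.5519 -0.2465  0.1315] axis [-6.e-04  2.e-04 -1.e+00] yawy 166.19 gap 0.128 F [-0.  -0.7 -3.4] t 8.8 j6 -0.09
shift tool [ 0.0005 -0.0002  0.0132] rz -0.0003
if turned first [ 0.0005 -0.0002  0.0132]
[-0.   -0.01  0.01]
nonblue [([13, 12, 20, 20, 311], [22.3, 21.6])] guess 280.5097349914529 112.90960771334588 org 258 92
brass [([15, 14, 15, 16, 186], [21.8, 21.7])]
```

Emit:
play_rows:
  plan:
    - {"tx": 0,"ty": -0.0002,"tz": 0.001,"rx": 0,"ry": 0,"rz": 0,"grip": 0.005}
    - {"tx": 0,"ty": 0,"tz": 0.001,"rx": 0,"ry": 0,"rz": 0,"grip": 0.005}
    - {"tx": 0,"ty": 0,"tz": 0.001,"rx": 0,"ry": 0,"rz": 0,"grip": 0.005}
    - {"tx": 0,"ty": 0,"tz": 0.001,"rx": 0,"ry": 0,"rz": 0,"grip": 0.005}
    - {"tx": 0,"ty": 0,"tz": 0.001,"rx": 0,"ry": 0,"rz": 0,"grip": 0.005}
    - {"tx": 0,"ty": 0,"tz": 0,"rx": 0,"ry": 0,"rz": 0,"grip": 0.005}

```text
time_s: 9.35
tcp_pos: [0.5521, -0.2465, 0.1265]
tool_rot: [1.938, -2.472, -0.001]
wrist_force: [0.1, -0.7, -2.5]
finger_gap: 0.128
```

Emit:
play_rows:
  plan:
    - {"tx": 0,"ty": 0,"tz": 0.001,"rx": 0,"ry": 0,"rz": 0,"grip": 0.005}
    - {"tx": 0,"ty": 0,"tz": 0.001,"rx": 0,"ry": 0,"rz": 0,"grip": 0.005}
    - {"tx": 0,"ty": 0,"tz": 0.001,"rx": 0,"ry": 0,"rz": 0,"grip": 0.005}
    - {"tx": 0,"ty": 0,"tz": 0.001,"rx": 0,"ry": 0,"rz": 0,"grip": 0.005}
    - {"tx": 0,"ty": 0,"tz": 0,"rx": 0,"ry": 0,"rz": 0,"grip": 0.005}

```text
time_s: 9.77
tcp_pos: [0.5521, -0.2465, 0.1225]
tool_rot: [1.938, -2.472, -0.001]
wrist_force: [0.4, 0.1, -3.3]
finger_gap: 0.127
```

Emit:
play_rows:
  plan:
    - {"tx": 0,"ty": 0,"tz": 0.001,"rx": 0,"ry": 0,"rz": 0,"grip": 0.005}
    - {"tx": 0,"ty": 0,"tz": 0.001,"rx": 0,"ry": 0,"rz": 0,"grip": 0.005}
    - {"tx": 0,"ty": 0,"tz": 0.001,"rx": 0,"ry": 0,"rz": 0,"grip": 0.005}
    - {"tx": 0,"ty": 0,"tz": 0.0005,"rx": 0,"ry": 0,"rz": 0,"grip": 0.005}
    - {"tx": 0,"ty": 0,"tz": 0,"rx": 0,"ry": 0,"rz": 0,"grip": 0.005}

```text
time_s: 10.18
tcp_pos: [0.5522, -0.2465, 0.1191]
tool_rot: [1.938, -2.472, -0.0]
wrist_force: [0.0, 0.5, -3.2]
finger_gap: 0.13
```

Emit:
play_rows:
  plan:
    - {"tx": 0,"ty": 0,"tz": 0.0005,"rx": 0,"ry": 0,"rz": 0,"grip": 0.005}
    - {"tx": 0,"ty": 0,"tz": 0,"rx": 0,"ry": 0,"rz": 0,"grip": 0.005}

```text
time_s: 10.35
tcp_pos: [0.5523, -0.2466, 0.1188]
tool_rot: [-1.938, 2.472, 0.0]
wrist_force: [0.6, -0.7, -2.9]
finger_gap: 0.13
```

Emit:
play_rows:
  plan:
    - {"tx": 0,"ty": 0,"tz": 0.0005,"rx": 0,"ry": 0,"rz": 0,"grip": 0.005}
    - {"tx": 0,"ty": 0,"tz": 0,"rx": 0,"ry": 0,"rz": 0,"grip": 0.005}

```text
time_s: 10.52
tcp_pos: [0.5523, -0.2466, 0.1183]
tool_rot: [-1.938, 2.472, -0.0]
wrist_force: [0.9, -0.3, -2.3]
finger_gap: 0.131
```

Emit:
play_rows:
  plan:
    - {"tx": 0,"ty": 0,"tz": 0.0005,"rx": 0,"ry": 0,"rz": 0,"grip": 0.005}
    - {"tx": 0,"ty": 0,"tz": 0,"rx": 0,"ry": 0,"rz": 0,"grip": 0.005}

```text
time_s: 10.68
tcp_pos: [0.5524, -0.2466, 0.1182]
tool_rot: [-1.938, 2.472, -0.001]
wrist_force: [-0.3, 0.0, -1.2]
finger_gap: 0.13
```

Emit:
play_rows:
  plan:
    - {"tx": 0,"ty": 0,"tz": 0.0005,"rx": 0,"ry": 0,"rz": 0,"grip": 0.005}
    - {"tx": 0,"ty": 0,"tz": 0,"rx": 0,"ry": 0,"rz": 0,"grip": 0.005}

```text
time_s: 10.85
tcp_pos: [0.5524, -0.2466, 0.1181]
tool_rot: [-1.939, 2.472, -0.001]
wrist_force: [-0.9, 0.7, 3.0]
finger_gap: 0.128
```

Contact begins at TCP 0.118 m, exactly where the platform height predicts. Releasing and going up.

Emit:
play_rows:
  plan:
    - {"tx": 0,"ty": 0,"tz": 0.0005,"rx": 0,"ry": 0,"rz": 0,"grip": 0.005}
    - {"tx": 0,"ty": 0,"tz": 0,"rx": 0,"ry": 0,"rz": 0,"grip": 0.014}
    - {"tx": 0,"ty": 0,"tz": 0,"rx": 0,"ry": 0,"rz": 0,"grip": 0.02}
    - {"tx": 0,"ty": 0,"tz": 0,"rx": 0,"ry": 0,"rz": 0,"grip": 0.035}
    - {"tx": 0,"ty": 0,"tz": 0,"rx": 0,"ry": 0,"rz": 0,"grip": 0.05}
    - {"tx": 0,"ty": 0,"tz": 0,"rx": 0,"ry": 0,"rz": 0,"grip": 0.05}
    - {"tx": 0,"ty": 0,"tz": -0.01,"rx": 0,"ry": 0,"rz": 0,"grip": 0.05}
    - {"tx": 0,"ty": 0,"tz": -0.02,"rx": 0,"ry": 0,"rz": 0,"grip": 0.05}
    - {"tx": 0,"ty": 0,"tz": -0.03,"rx": 0,"ry": 0,"rz": 0,"grip": 0.05}
    - {"tx": 0,"ty": 0,"tz": -0.03,"rx": 0,"ry": 0,"rz": 0,"grip": 0.05}

```text
time_s: 11.68
tcp_pos: [0.5518, -0.2466, 0.2078]
tool_rot: [1.938, -2.471, -0.002]
wrist_force: [1.2, -0.7, 0.2]
finger_gap: 0.586
```

Run:
```python
from w import *
# vial pick: keep carrier yaw
go(.448,-.020,.2,166.2)
s=cap('side'); np.save('pics/side60.npy',s,allow_pickle=True)
c=cap('wrist'); np.save('pics/wrist60.npy',c,allow_pickle=True)
cv2.imwrite('pics/v6.png',np.hstack([cv2.resize(s['pixels'][190:360,290:460,::-1],(400,400),interpolation=cv2.INTER_CUBIC),cv2.resize(c['pixels'][30:330,150:450,::-1],(400,400))]))
```

```text
pos [ 0.5518 -0.2466  0.2078] axis [-0.0017  0.     -1.    ] yawy 166.2 gap 0.586 F [ 1.2 -0.7  0.2] t 11.68 j6 -0.09
shift tool [-0.1952  0.1549  0.008 ] rz -0.0001
if turned first [-0.1952  0.1549  0.008 ]
```

View pics/v6.png

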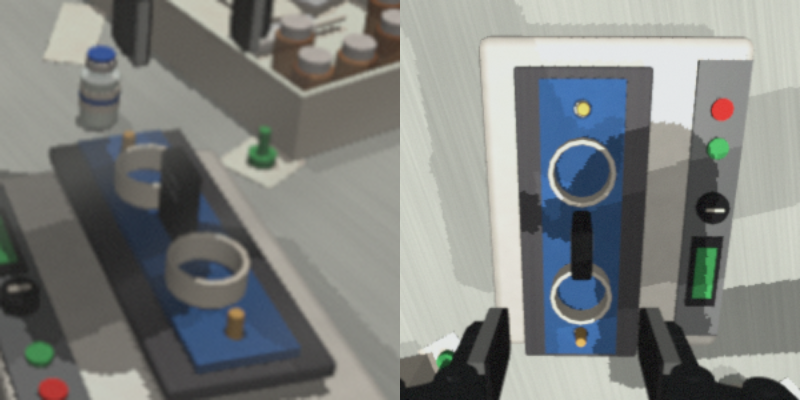

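Both pins stand through the carrier's holes and the plate lies flat on the platform (side crop: pin tips at (236,320) and (129,138)). Next: the yellow vial.

Emit:
play_rows:
  plan:
    - {"tx": -0.015,"ty": 0.012,"tz": 0,"rx": 0,"ry": 0,"rz": 0,"grip": 0.06}
    - {"tx": -0.03,"ty": 0.0235,"tz": 0,"rx": 0,"ry": 0,"rz": 0,"grip": 0.06}
    - {"tx": -0.03,"ty": 0.0235,"tz": 0,"rx": 0,"ry": 0,"rz": 0,"grip": 0.06}
    - {"tx": -0.03,"ty": 0.0235,"tz": 0,"rx": 0,"ry": 0,"rz": 0,"grip": 0.06}
    - {"tx": -0.03,"ty": 0.024,"tz": 0,"rx": 0,"ry": 0,"rz": 0,"grip": 0.06}
    - {"tx": -0.03,"ty": 0.0242,"tz": 0,"rx": 0,"ry": 0,"rz": 0,"grip": 0.06}
    - {"tx": -0.02,"ty": 0.0162,"tz": 0,"rx": 0,"ry": 0,"rz": 0,"grip": 0.06}
    - {"tx": -0.0102,"ty": 0.008,"tz": 0,"rx": 0,"ry": 0,"rz": 0,"grip": 0.06}
    - {"tx": 0,"ty": 0,"tz": 0,"rx": 0,"ry": 0,"rz": 0,"grip": 0.06}
    - {"tx": 0,"ty": 0,"tz": 0,"rx": 0,"ry": 0,"rz": 0,"grip": 0.06}
  grip_force: 25

```text
time_s: 12.62
tcp_pos: [0.4486, -0.0195, 0.2075]
tool_rot: [-1.94, 2.469, -0.001]
wrist_force: [0.3, 0.4, -0.4]
finger_gap: 0.706
```

Run:
```python
from w import *
c=np.load('pics/wrist60.npy',allow_pickle=True).item()
# both pin tips seen by wrist after seating, and blob in earlier view
br=lambda h,S,v:(h>8)&(h<32)&(S>80)&(v>60)
for b in blobs(c,(270,95,300,300),br,5): print(b,onz(c,b[1],.102).round(4))
w=cap('wrist','w7.png')
B=blobs(w,(200,60,360,300),lambda h,S,v:(h>18)&(h<36)&(S>110)&(v>70),20)
for b in B: print('Y',b)
p=onz(w,B[0][1],.057); print(p.round(4), 'pred',proj(w,[[.448,-.02,.057]]))
go(p[0],p[1],.027,166.2)
```

```text
(89, [285.03, 282.44], [12, 181, 7, 14]) [ 0.5699 -0.1768  0.102 ]
(77, [287.03, 111.44], [13, 12, 9, 10]) [ 0.5334 -0.324   0.102 ]
Y (351, [280.11, 194.79], [70, 125, 21, 21])
[ 0.4488 -0.0206  0.057 ] pred [[281.10081944 195.18354241]]
pos [ 0.4488 -0.0201  0.2073] axis [ 1.1e-03  1.0e-04 -1.0e+00] yawy 166.23 gap 0.703 F [-0.9 -0.3 -0.7] t 12.67 j6 -0.56
shift tool [0.0006 0.     0.1803] rz 0.0005
if turned first [0.0006 0.     0.1803]
```

Emit:
play_rows:
  plan:
    - {"tx": 0.0003,"ty": 0,"tz": 0.03,"rx": 0,"ry": 0,"rz": 0,"grip": 0.06}
    - {"tx": 0,"ty": 0,"tz": 0.03,"rx": 0,"ry": 0,"rz": 0,"grip": 0.06}
    - {"tx": 0,"ty": 0,"tz": 0.03,"rx": 0,"ry": 0,"rz": 0,"grip": 0.06}
    - {"tx": 0,"ty": 0,"tz": 0.03,"rx": 0,"ry": 0,"rz": 0,"grip": 0.06}
    - {"tx": 0,"ty": 0,"tz": 0.03,"rx": 0,"ry": 0,"rz": 0,"grip": 0.06}
    - {"tx": 0,"ty": 0,"tz": 0.02,"rx": 0,"ry": 0,"rz": 0,"grip": 0.06}
    - {"tx": 0,"ty": 0,"tz": 0.01,"rx": 0,"ry": 0,"rz": 0,"grip": 0.06}
    - {"tx": 0,"ty": 0,"tz": 0,"rx": 0,"ry": 0,"rz": 0,"grip": 0.06}
    - {"tx": 0,"ty": 0,"tz": 0,"rx": 0,"ry": 0,"rz": 0,"grip": 0.04}
    - {"tx": 0,"ty": 0,"tz": 0,"rx": 0,"ry": 0,"rz": 0,"grip": 0.034}

```text
time_s: 13.5
tcp_pos: [0.4494, -0.0207, 0.0274]
tool_rot: [-1.936, 2.472, -0.001]
wrist_force: [-0.1, -0.1, 0.1]
finger_gap: 0.43
```

Emit:
play_rows:
  plan:
    - {"tx": 0,"ty": 0,"tz": 0,"rx": 0,"ry": 0,"rz": 0,"grip": 0.03}
    - {"tx": 0,"ty": 0,"tz": 0,"rx": 0,"ry": 0,"rz": 0,"grip": 0.026}
    - {"tx": 0,"ty": 0,"tz": 0,"rx": 0,"ry": 0,"rz": 0,"grip": 0.024}
    - {"tx": 0,"ty": 0,"tz": 0,"rx": 0,"ry": 0,"rz": 0,"grip": 0.022}
    - {"tx": 0,"ty": 0,"tz": 0,"rx": 0,"ry": 0,"rz": 0,"grip": 0.022}
    - {"tx": 0,"ty": 0,"tz": 0,"rx": 0,"ry": 0,"rz": 0,"grip": 0.022}

```text
time_s: 14.0
tcp_pos: [0.4492, -0.0202, 0.0278]
tool_rot: [-1.938, 2.47, -0.002]
wrist_force: [-0.0, -1.6, 6.4]
finger_gap: 0.341
```

Emit:
play_rows:
  plan:
    - {"tx": 0,"ty": 0,"tz": -0.005,"rx": 0,"ry": 0,"rz": 0,"grip": 0.022}
    - {"tx": 0,"ty": 0,"tz": -0.01,"rx": 0,"ry": 0,"rz": 0,"grip": 0.022}
    - {"tx": 0,"ty": 0,"tz": -0.02,"rx": 0,"ry": 0,"rz": 0,"grip": 0.022}
    - {"tx": 0,"ty": 0,"tz": -0.025,"rx": 0,"ry": 0,"rz": 0,"grip": 0.022}
    - {"tx": 0,"ty": 0,"tz": -0.025,"rx": 0,"ry": 0,"rz": 0,"grip": 0.022}
    - {"tx": 0,"ty": 0,"tz": -0.025,"rx": 0,"ry": 0,"rz": 0,"grip": 0.022}
    - {"tx": 0,"ty": 0,"tz": -0.025,"rx": 0,"ry": 0,"rz": 0,"grip": 0.022}
    - {"tx": 0,"ty": 0,"tz": -0.02,"rx": 0,"ry": 0,"rz": 0,"grip": 0.022}
    - {"tx": 0,"ty": 0,"tz": -0.01,"rx": 0,"ry": 0,"rz": 0,"grip": 0.022}
    - {"tx": 0,"ty": 0,"tz": 0,"rx": 0,"ry": 0,"rz": 0,"grip": 0.022}
  grip_force: 30

```text
time_s: 14.83
tcp_pos: [0.4495, -0.0199, 0.1944]
tool_rot: [-1.935, 2.468, -0.003]
wrist_force: [1.0, 0.2, -1.5]
finger_gap: 0.338
```

Run:
```python
from w import *
go(.542,-.2882,.1925,166.2)
c=cap('wrist'); np.save('pics/wrist80.npy',c,allow_pickle=True)
b=blobs(c,(200,60,380,420),lambda h,S,v:(h>18)&(h<36)&(S>110)&(v>70),20); print(b)
z=readout.sense()['tcp_pos'][2]-.0278
print(onz(c,b[0][1],z+.057) if b else 0)
```

```text
pos [ 0.4495 -0.0199  0.1944] axis [ 0.0056  0.0017 -1.    ] yawy 166.22 gap 0.338 F [ 1.   0.2 -1.5] t 14.83 j6 -0.56
shift tool [ 0.2386 -0.1538  0.002 ] rz 0.0003
if turned first [ 0.2385 -0.1538  0.002 ]
[(1766, [279.87, 318.03], [56, 236, 49, 45]), (217, [280.57, 254.51], [54, 189, 54, 18])]
[ 0.4496225  -0.01978375  0.22192223]
```

Emit:
play_rows:
  plan:
    - {"tx": 0.015,"ty": -0.0097,"tz": 0,"rx": 0,"ry": 0,"rz": 0,"grip": 0.022}
    - {"tx": 0.03,"ty": -0.0193,"tz": 0,"rx": 0,"ry": 0,"rz": 0,"grip": 0.022}
    - {"tx": 0.03,"ty": -0.0193,"tz": 0,"rx": 0,"ry": 0,"rz": 0,"grip": 0.022}
    - {"tx": 0.03,"ty": -0.0193,"tz": 0,"rx": 0,"ry": 0,"rz": 0,"grip": 0.022}
    - {"tx": 0.03,"ty": -0.0193,"tz": 0,"rx": 0,"ry": 0,"rz": 0,"grip": 0.022}
    - {"tx": 0.03,"ty": -0.0193,"tz": 0,"rx": 0,"ry": 0,"rz": 0,"grip": 0.022}
    - {"tx": 0.03,"ty": -0.0193,"tz": 0,"rx": 0,"ry": 0,"rz": 0,"grip": 0.022}
    - {"tx": 0.025,"ty": -0.016,"tz": 0,"rx": 0,"ry": 0,"rz": 0,"grip": 0.022}
    - {"tx": 0.0135,"ty": -0.009,"tz": 0,"rx": 0,"ry": 0,"rz": 0,"grip": 0.022}
    - {"tx": 0.005,"ty": -0.0033,"tz": 0,"rx": 0,"ry": 0,"rz": 0,"grip": 0.022}

```text
time_s: 15.72
tcp_pos: [0.5403, -0.2907, 0.189]
tool_rot: [1.933, -2.474, -0.005]
wrist_force: [-0.1, 1.4, -0.9]
finger_gap: 0.337
```

Emit:
play_rows:
  plan:
    - {"tx": 0,"ty": 0,"tz": 0,"rx": 0,"ry": 0,"rz": 0,"grip": 0.022}
    - {"tx": 0,"ty": 0,"tz": 0,"rx": 0,"ry": 0,"rz": 0,"grip": 0.022}
    - {"tx": 0,"ty": 0,"tz": 0,"rx": 0,"ry": 0,"rz": 0,"grip": 0.022}

```text
time_s: 15.97
tcp_pos: [0.5402, -0.2875, 0.1912]
tool_rot: [1.939, -2.471, -0.002]
wrist_force: [-0.4, -0.2, -0.2]
finger_gap: 0.339
```

Run:
```python
from w import *
go(.542,-.2882,.119,166.2)
c=cap('side'); np.save('pics/side90.npy',c,allow_pickle=True)
w=cap('wrist')
b=blobs(w,(200,60,380,420),lambda h,S,v:(h>18)&(h<36)&(S>110)&(v>70),20)
z=readout.sense()['tcp_pos'][2]-.0278; print(onz(w,b[0][1],z+.057).round(4))
cv2.imwrite('pics/v9.png',np.hstack([cv2.resize(c['pixels'][190:360,290:460,::-1],(400,400),interpolation=cv2.INTER_CUBIC),cv2.resize(w['pixels'][30:330,150:450,::-1],(400,400))]))
```

```text
pos [ 0.5402 -0.2875  0.1912] axis [-1.4e-03  8.0e-04 -1.0e+00] yawy 166.24 gap 0.339 F [-0.4 -0.2 -0.2] t 15.97 j6 -0.01
shift tool [ 0.0003 -0.002   0.0722] rz 0.0007
if turned first [ 0.0003 -0.002   0.0722]
[ 0.5403 -0.2887  0.2212]
```

View pics/v9.png

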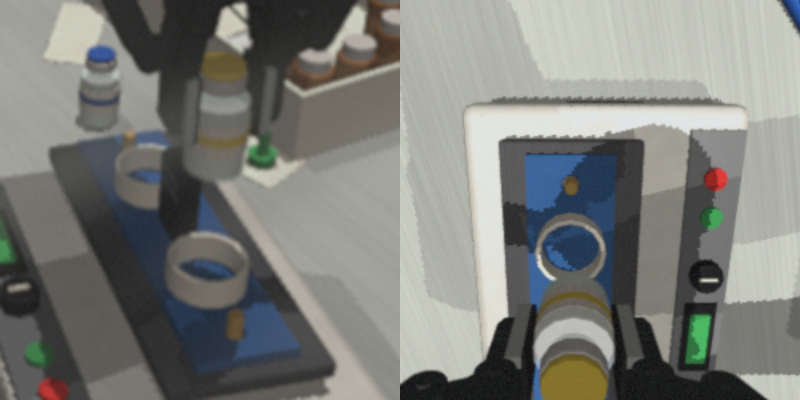

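The vial is held upright above the near cup (-y side), at crop (215,165), with the cup at (208,270). Lowering to just above the rim after a 2 mm sideways correction.

Emit:
play_rows:
  plan:
    - {"tx": 0,"ty": -0.0018,"tz": 0.005,"rx": 0,"ry": 0,"rz": 0,"grip": 0.022}
    - {"tx": 0,"ty": 0,"tz": 0.015,"rx": 0,"ry": 0,"rz": 0,"grip": 0.022}
    - {"tx": 0,"ty": 0,"tz": 0.015,"rx": 0,"ry": 0,"rz": 0,"grip": 0.022}
    - {"tx": 0,"ty": 0,"tz": 0.01,"rx": 0,"ry": 0,"rz": 0,"grip": 0.022}
    - {"tx": 0,"ty": 0,"tz": 0.005,"rx": 0,"ry": 0,"rz": 0,"grip": 0.022}
    - {"tx": 0,"ty": 0,"tz": 0,"rx": 0,"ry": 0,"rz": 0,"grip": 0.022}
    - {"tx": 0,"ty": 0,"tz": 0,"rx": 0,"ry": 0,"rz": 0,"grip": 0.022}

```text
time_s: 16.65
tcp_pos: [0.5428, -0.289, 0.142]
tool_rot: [1.939, -2.472, 0.001]
wrist_force: [0.6, 0.3, -0.3]
finger_gap: 0.336
```

Run:
```python
from w import *
go(.542,-.2882,.1188,166.2)
s=cap('side')
b=blobs(s,(350,180,430,300),lambda h,S,v:(h>18)&(h<36)&(S>110)&(v>70),10); print(b, proj(s,[[.542,-.2882,readout.sense()['tcp_pos'][2]-.0278+.056]]))
```

```text
pos [ 0.5428 -0.289   0.142 ] axis [ 1.e-04 -4.e-04 -1.e+00] yawy 166.22 gap 0.336 F [ 0.6  0.3 -0.3] t 16.65 j6 -0.01
shift tool [-0.0006  0.001   0.0232] rz 0.0003
if turned first [-0.0006  0.001   0.0232]
[(155, [383.85, 255.88], [26, 71, 17, 11]), (20, [380.1, 286.15], [24, 105, 14, 3])] [[383.69060259 254.07830034]]
```

Emit:
play_rows:
  plan:
    - {"tx": -0.0005,"ty": 0.0008,"tz": 0,"rx": 0,"ry": 0,"rz": 0,"grip": 0.022}
    - {"tx": 0,"ty": 0,"tz": 0.003,"rx": 0,"ry": 0,"rz": 0,"grip": 0.022}
    - {"tx": 0,"ty": 0,"tz": 0.003,"rx": 0,"ry": 0,"rz": 0,"grip": 0.022}
    - {"tx": 0,"ty": 0,"tz": 0.003,"rx": 0,"ry": 0,"rz": 0,"grip": 0.022}
    - {"tx": 0,"ty": 0,"tz": 0.002,"rx": 0,"ry": 0,"rz": 0,"grip": 0.022}
    - {"tx": 0,"ty": 0,"tz": 0,"rx": 0,"ry": 0,"rz": 0,"grip": 0.022}

```text
time_s: 17.2
tcp_pos: [0.5415, -0.2883, 0.1301]
tool_rot: [1.938, -2.472, -0.002]
wrist_force: [0.2, -0.2, -0.6]
finger_gap: 0.342
```

Emit:
play_rows:
  plan:
    - {"tx": 0,"ty": 0,"tz": 0.002,"rx": 0,"ry": 0,"rz": 0,"grip": 0.022}
    - {"tx": 0,"ty": 0,"tz": 0.002,"rx": 0,"ry": 0,"rz": 0,"grip": 0.022}
    - {"tx": 0,"ty": 0,"tz": 0.002,"rx": 0,"ry": 0,"rz": 0,"grip": 0.022}
    - {"tx": 0,"ty": 0,"tz": 0.002,"rx": 0,"ry": 0,"rz": 0,"grip": 0.022}
    - {"tx": 0,"ty": 0,"tz": 0.001,"rx": 0,"ry": 0,"rz": 0,"grip": 0.022}
    - {"tx": 0,"ty": 0,"tz": 0.001,"rx": 0,"ry": 0,"rz": 0,"grip": 0.022}
    - {"tx": 0,"ty": 0,"tz": 0,"rx": 0,"ry": 0,"rz": 0,"grip": 0.022}

```text
time_s: 17.78
tcp_pos: [0.5418, -0.2883, 0.1205]
tool_rot: [1.938, -2.472, -0.001]
wrist_force: [0.2, -0.1, -1.2]
finger_gap: 0.334
```

Emit:
play_rows:
  plan:
    - {"tx": 0,"ty": 0,"tz": 0.001,"rx": 0,"ry": 0,"rz": 0,"grip": 0.022}
    - {"tx": 0,"ty": 0,"tz": 0.0005,"rx": 0,"ry": 0,"rz": 0,"grip": 0.022}
    - {"tx": 0,"ty": 0,"tz": 0,"rx": 0,"ry": 0,"rz": 0,"grip": 0.022}

```text
time_s: 18.03
tcp_pos: [0.5419, -0.2884, 0.1192]
tool_rot: [1.938, -2.472, -0.0]
wrist_force: [0.4, 0.1, -0.9]
finger_gap: 0.338
```

Emit:
play_rows:
  plan:
    - {"tx": 0,"ty": 0,"tz": 0.0005,"rx": 0,"ry": 0,"rz": 0,"grip": 0.022}
    - {"tx": 0,"ty": 0,"tz": 0,"rx": 0,"ry": 0,"rz": 0,"grip": 0.022}

```text
time_s: 18.2
tcp_pos: [0.542, -0.2884, 0.119]
tool_rot: [-1.938, 2.472, -0.0]
wrist_force: [0.2, -0.1, 0.4]
finger_gap: 0.34
```

Emit:
play_rows:
  plan:
    - {"tx": 0,"ty": 0,"tz": 0.0003,"rx": 0,"ry": 0,"rz": 0,"grip": 0.022}
    - {"tx": 0,"ty": 0,"tz": 0,"rx": 0,"ry": 0,"rz": 0,"grip": 0.022}

```text
time_s: 18.37
tcp_pos: [0.542, -0.2885, 0.1189]
tool_rot: [-1.938, 2.472, -0.001]
wrist_force: [-0.9, 0.5, 1.4]
finger_gap: 0.338
```

The vial touches the cup floor at the predicted height. Releasing.

Emit:
play_rows:
  plan:
    - {"tx": 0,"ty": 0,"tz": 0,"rx": 0,"ry": 0,"rz": 0,"grip": 0.03}
    - {"tx": 0,"ty": 0,"tz": 0,"rx": 0,"ry": 0,"rz": 0,"grip": 0.034}
    - {"tx": 0,"ty": 0,"tz": 0,"rx": 0,"ry": 0,"rz": 0,"grip": 0.045}
    - {"tx": 0,"ty": 0,"tz": 0,"rx": 0,"ry": 0,"rz": 0,"grip": 0.06}
    - {"tx": 0,"ty": 0,"tz": 0,"rx": 0,"ry": 0,"rz": 0,"grip": 0.06}
    - {"tx": 0,"ty": 0,"tz": 0,"rx": 0,"ry": 0,"rz": 0,"grip": 0.06}
    - {"tx": 0,"ty": 0,"tz": -0.01,"rx": 0,"ry": 0,"rz": 0,"grip": 0.06}
    - {"tx": 0,"ty": 0,"tz": -0.02,"rx": 0,"ry": 0,"rz": 0,"grip": 0.06}
    - {"tx": 0,"ty": 0,"tz": -0.035,"rx": 0,"ry": 0,"rz": 0,"grip": 0.06}
    - {"tx": 0,"ty": 0,"tz": -0.035,"rx": 0,"ry": 0,"rz": 0,"grip": 0.06}

```text
time_s: 19.2
tcp_pos: [0.5412, -0.2883, 0.2194]
tool_rot: [1.937, -2.471, -0.003]
wrist_force: [0.7, -0.4, 0.7]
finger_gap: 0.701
```

Emit:
play_rows:
  plan:
    - {"tx": -0.02,"ty": 0.02,"tz": -0.01,"rx": 0,"ry": 0,"rz": 0,"grip": 0.06}
    - {"tx": -0.025,"ty": 0.025,"tz": 0,"rx": 0,"ry": 0,"rz": 0,"grip": 0.06}
    - {"tx": -0.025,"ty": 0.025,"tz": 0,"rx": 0,"ry": 0,"rz": 0,"grip": 0.06}
    - {"tx": -0.025,"ty": 0.025,"tz": 0,"rx": 0,"ry": 0,"rz": 0,"grip": 0.06}
    - {"tx": -0.025,"ty": 0.025,"tz": 0,"rx": 0,"ry": 0,"rz": 0,"grip": 0.06}
    - {"tx": -0.025,"ty": 0.025,"tz": 0,"rx": 0,"ry": 0,"rz": 0,"grip": 0.06}
    - {"tx": -0.01,"ty": 0.01,"tz": 0,"rx": 0,"ry": 0,"rz": 0,"grip": 0.06}
    - {"tx": 0,"ty": 0,"tz": 0,"rx": 0,"ry": 0,"rz": 0,"grip": 0.06}
    - {"tx": 0,"ty": 0,"tz": 0,"rx": 0,"ry": 0,"rz": 0,"grip": 0.06}
    - {"tx": 0,"ty": 0,"tz": 0,"rx": 0,"ry": 0,"rz": 0,"grip": 0.06}

```text
time_s: 20.03
tcp_pos: [0.4291, -0.1012, 0.2292]
tool_rot: [-1.938, 2.471, -0.002]
wrist_force: [0.6, 0.5, 0.2]
finger_gap: 0.703
```

Run:
```python
from w import *
go(.542,-.2882,.1188,166.2)
s=cap('side');t=cap('top')
ye=lambda h,S,v:(h>18)&(h<36)&(S>110)&(v>70)
b=blobs(s,(350,200,430,340),ye,10); print(b,onz(s,b[0][1],.148).round(4))
b=blobs(t,(400,180,480,260),ye,10); print(b,onz(t,b[0][1],.149).round(4) if b else 0)
a=cv2.resize(s['pixels'][160:370,205:450,::-1],(467,400),interpolation=cv2.INTER_CUBIC);d=cv2.resize(t['pixels'][150:300,260:385+105,::-1],(333,217));
v=np.zeros((400,800,3),np.uint8);v[:,:467]=a;v[:217,467:]=d
cv2.imwrite('pics/v10.png',v)
```

```text
pos [ 0.4291 -0.1012  0.2292] axis [ 1.5e-03 -2.0e-04 -1.0e+00] yawy 166.19 gap 0.703 F [0.6 0.5 0.2] t 20.03 j6 -0.38
shift tool [ 0.1547 -0.1541  0.1106] rz -0.0001
if turned first [ 0.1547 -0.1541  0.1106]
[(177, [379.83, 271.43], [21, 66, 19, 12]), (22, [381.05, 302.27], [25, 101, 13, 3])] [ 0.5385 -0.2888  0.148 ]
[(104, [453.91, 215.25], [48, 30, 12, 11])] [ 0.5423 -0.2866  0.149 ]
```

View pics/v10.png

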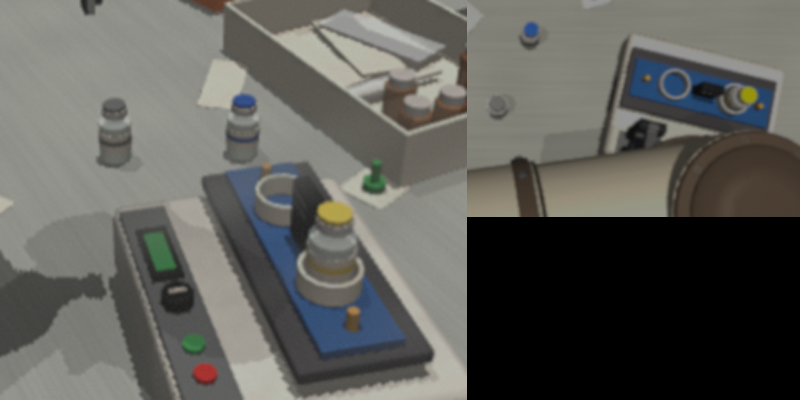

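The final view shows the yellow vial upright in the near cup and the carrier flat with both pins showing. The grey and blue vials are standing where they were, and the arm is clear.

```bash
python3 -c "
from cell import manip
print(manip.job_done())"
```

```text
the job is handed in; nothing more can be done
None
```

I fitted the carrier over both pins and stood the yellow-capped vial upright in the -y cup. I then let go, moved the arm clear and handed the job in at about 20 s of the allowed 72 s.

**Carrier:** I sighted the near pin through its hole with the wrist camera and lined the carrier up on it. It went down with no resistance until it touched the platform at the height expected, and my readings there stayed at or below 3 N. I pressed about 0.5 mm further to seat it, and did not read the force on that step. The later pictures show it flat, with both pins through.

**Vial:** It touched the cup floor within about 0.3 mm of the expected height, at about 1.4 N.

**Last checks:** The side and top pictures show the vial upright in the cup and the grey and blue vials still standing in place. For the cap's position:

| Source | x (m) | y (m) |
|---|---|---|
| Top camera | 0.542 | -0.287 |
| Side camera | 0.5385 | -0.289 |
| Cup centre (expected) | 0.542 | -0.288 |

The side camera is about 4 mm off in x. It read about 1.5–2 mm lower in x than the top camera on the pins and the vial as well. I took this as camera error, since the picture shows the vial upright. No check failed.

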